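# Shut off a trim saw and swing its counterweighted guard up

### The arm

A 6-joint arm with a two-finger parallel gripper is mounted at the origin on a cart in front of the work surface, level with it; the furniture and walls round the work are solid. World frame = base frame: x ahead of the robot, y to its left, z up, the work surface at z = 0. Lengths are in mm, angles in rad, forces in N, time in s.
With the tool pointing down it reaches from about 425 to 1125 mm from the base axis. Payload 14.9 kg.
Tool frame: the origin (TCP) lies midway between the tips of the shut fingers; the grasp point (between the pads) lies 19 mm behind it; z points along the fingers, y is the direction in which the jaws open and shut (so a half turn about z gives the same grasp; the last joint's range is limited). The gripper opens to 91 mm and grips with 3 to 60 N. Pads are 32 mm wide; open, the fingers measure 118 mm over their backs; the gripper's body (76 mm by 178 mm) begins 60 mm behind the grasp point.
Start: joints at [-1.229, 0.379, 1.734, -0, 1.028, -0.033], TCP at [256.257, -651.422, 213.932] pointing down, gripper open.
Joint ranges: [-2.77, 2.77], [-0.74, 2.19], [0, 2.66], [-1.06, 4.2], [0.31, 2.87], [-3.08, 3.08]. Speed limits (rad/s): [1.89, 1.89, 2.39, 3.14, 3.14, 3.14].

### API

Orientations are given as [roll, pitch, yaw] about the fixed x, y, z axes, in that order (R = Rz(yaw) Ry(pitch) Rx(roll)).
In Python, from plant import sensors, read_camera, r, nets gives the robot as it stands.
- The arm moves only by the tool apply_moves, never from a script. Its argument "steps" is a list of rows, each a list of 7 numbers: the turn, a rotation vector about the tool's x, y, z in degrees, then the shift along the tool's x, y, z in m, then the closure, from 0 (fully open) to 1 (shut). In form: [[wx, wy, wz, x, y, z, jaw], ...]. A call has exactly 8 rows; each row is the pose to reach, as a shift and turn from the pose commanded when the call began, along the tool's axes at that moment; what a row does not reach only later rows make up. A row lasts 1/12 s, in which the tool goes at most 41.7 mm and 7.16 degrees, less where a joint would pass 70% of its speed; a pose out of reach is approached as far as the arm can. A call with a gripper value outside its range is refused whole. The fingers move at their own pace and stop on an object; "newtons" is the grip in N (left out, the last holds). Time passes only in rows, so rows that repeat a pose let the fingers close, or fill a call up. It gives the time, the measured TCP pose, the force and the opening at its end, in the units of the state.
- sensors.state(): the state, without advancing time (a new reading comes with each control period).
- read_camera(name): name is "scene" or "side" or "wrist"; returns a dict with "img" (400x640x3 uint8, red, green, blue), "K" (3x3 intrinsics, pixels), "view" (4x4, takes a point from world to camera coordinates). Camera axes: x right, y down, z forward; pixel columns grow to the right and rows downward; lengths in mm; the calibration is good to about 2 mm. A picture is of the moment at which its call begins. There is no depth.
- r.close_job(): hands the job in, once; it reports no verdict.
Trained networks look in a picture, given as the dict that the camera call returned (one of the last four; its "shot" number tells which), for a name from the list of things; names that differ only in an ending like _2 or _b are one class to them, and where a whole thing is asked for, a point or a joint stands for the part that bears it (a point fixed in the world has none). Each returns a list of dicts, best first, with "conf" (0 to 1); they miss things now and then, are a little off and sometimes report something else, mostly with a low value. They report only what shows in the picture. A call takes as long as a camera call.
- nets.silhouettes(picture, label): "region" (400x640 bool, what is visible of it) and "extent" ([left, top, width, height] in pixels, round what is visible of it).
- nets.spot_point(picture, label): "location" ([row, column] in pixels: a listed point, or the origin of a listed thing).
The state is a dict: "clock": time; "qpos": joint angles; "joint_velocities": joint speeds; "joint_torque": joint torques, N m; "tool_pos": TCP position; "ee_rot": TCP orientation; "force": force on the tool from outside, world axes, zero at the start; "wrist_torque": the same for the moment, N m; "finger_gap": finger opening in mm.
Only numpy, scipy, OpenCV 4.12 (cv2) and the standard library are available. Lean on these libraries where they do the work, as an engineer would, in place of code of your own. Each camera call takes 0.05 s, during which the arm holds its last target.

### The job

The cut is finished, so make the bench trim saw ready for unloading, using only your fingertips and grasping nothing: first press the red stop button fully down (it latches), then push the yellow blade guard up by the black bar at its front, past its balance point, so that it swings back and stays raised by itself. Finally push the carriage by its black paddle all the way to the front of the saw, the end where the guard bar was, until it is home against its stop. The green fluorite rides along and must stay on the carriage and not be lifted; keep off the blade and leave the other things on the table alone.

Things in the scene. Friction and masses are not known exactly. Their poses are not given: they have to be found in the camera images.
- trim_saw: Bench trim saw, fixed, side-on to the robot: grey body, aluminium deck 90 mm high, x -116 to 146 mm, y -146 to 126 mm. Origin on the table; x runs from its front (the guard bar's end, at the robot's left) to its back, z up, y to the far side. In this frame (mm): stop button (-45, 93), guard hinge (85, 35, 160), bar when down (-120, 35, 160), blade at y 35, x -82 to 42, up to 128 high.
- stop_button (a joint): Red mushroom stop button (36 mm across), pressed straight down: 0 m out, 0.008 m fully down. It moves against about 4 N of friction, has no return spring and stays where it is pushed.
- stop_top (a point): Centre of the top face of the stop button, 126 mm above the table while out.
- blade_guard (a joint): Hinge of the yellow guard, rad: 0 = down over the blade, 1.31 = fully raised, leaning back, its bar then 358 mm above the table and 53 mm in front of the hinge. Below its balance point at about 0.74 rad (43 degrees) it falls shut; beyond, it swings on by itself to 1.31 and stays. Guard and counterweight weigh 0.95 kg; lifting at the bar takes about 1.3 N at first, less further up.
- guard_bar (a point): Middle of the guard's black round front bar, 16 mm thick, 84 mm long, parallel to the saw's y axis. When down it overhangs the deck's front edge by 4 mm, underside 62 mm above deck level, nothing below. It moves on an arc of 205 mm radius about the hinge: up and towards the saw's back. A 14 mm wide yellow arm meets it at the middle; the clear guard box (34 mm wide) begins 22 mm behind it.
- guard_pivot (a point): The guard's hinge axis, 160 mm above the table on the pillar at the back of the saw, parallel to the saw's y. With the guard down, the round dark counterweight (51 mm across) stands 62 mm above and 36 mm beyond it, towards the back.
- carriage (a joint): Slide of the carriage along the saw's x axis: 0 m = at the back, grows as it comes towards the saw's front (to the robot's left), 0.090 m = against its front stop. About 2.5 N of friction; it starts within 0.024 m of the back end.
- paddle (a point): Centre of the top edge of the carriage's upright black paddle, 162 mm above the table: 14 mm thick (saw x), 40 mm wide (saw y), on the side of the carriage nearest the robot. Push on its flat face towards the saw's back; behind that face is free space down to 46 mm below the top, where a foot plate 20 mm to either side begins. Moves with the carriage.
- carriage_mat (a point): Centre of the top of the cork mat on the carriage, 113 mm above the table; axes parallel to the saw's. The mat, 78 x 92 mm, has lips 10 mm high round it and a fence at the front; the fluorite lies on it. Moves with the carriage.
- saw_blade: The steel saw blade, 124 mm across, 2.4 mm thick, standing up through the deck in the saw's x-z plane; origin at its centre, 66 mm above the table.
- rough_stone: Green fluorite cubes on brown matrix, 33 x 49 x 35 mm, loose on the carriage's mat; origin at the centre of its underside.
- chrysocolla_slab: Loose turquoise slab of rough, 66 x 140 x 36 mm, behind the saw's back end (to the right). Leave alone.
- garnet: Loose dark red garnet, 40 mm, near the saw's front end on the robot's side. Leave alone.
- thumbnail_box: Small clear specimen box, 38 mm, on the left. Leave alone.
- marker_pen: Felt marker with a red cap, 131 mm long, on the left. Leave alone.
- calcite_lump: Loose white crystalline calcite, 64 x 109 x 60 mm, at the front on the right. Leave alone.

How it is judged (in metres and radians):
On the way, in this order (a step that is already met when the one before it is completed fails the run):
1. the stop button is pressed fully down while the guard is still down (value of joint stop_button above 0.0065 m and value of joint blade_guard below 0.15 rad), for 0.1 s.
2. the guard has passed its balance point and stands raised while the carriage is still back from its front stop (value of joint blade_guard above 1.2 rad and value of joint carriage below 0.06 m), for 0.3 s.
3. the carriage is home against its front stop (value of joint carriage above 0.084 m), for 0.2 s.
At the end, for the whole second after the job is handed in: Stop button down to within 1.5 mm of its stop; guard raised beyond 1.2 rad (of 1.31) and at rest by itself; carriage within 6 mm of its front stop; the fluorite lying still on the carriage's mat (value of joint stop_button above 0.0065 m and value of joint blade_guard above 1.2 rad and velocity of joint blade_guard below 0.05 rad/s and value of joint carriage above 0.084 m and z of rough_stone in the frame of carriage_mat between -0.006 and 0.01 m and linear speed of rough_stone below 0.02 m/s); the robot touches nothing.
It fails at once if the fluorite is lifted off or falls off the carriage (z of rough_stone in the frame of carriage_mat above 0.015 m or z of rough_stone in the frame of carriage_mat below -0.015 m).
It fails at once if the robot touches the blade (contact force between any of the fingers, the arm and saw_blade above 1 N).
It fails at once if another thing on the table is disturbed (more than 25 mm) (distance of any of chrysocolla_slab, garnet, thumbnail_box, marker_pen, calcite_lump from where it was at the start of the episode above 0.025 m).
It also fails if it takes over 61 s, if anything falls off the work surface, if the arm or the gripper's body presses on something with over 40 N, if the wrist force passes 120 N, or if a joint passes its speed limit or range.

## Working session

There is one attempt and no reset: what is moved stays moved. The work goes in short steps, Python scripts to look and compute and a tool call to move; the robot and the scene stay as the last step left them, time stands still between calls to the robot, and variables do not carry over. Pictures are saved under pics/ and viewed, and the job is handed in when it is done.

Besides the shell and the picture viewer there is one more tool, called after "Call:" as name([rows], argument=value, ...), one row to a line, values as JSON. apply_moves: Moves the arm, as the interface text tells. Its arguments: {"type":"object","properties":{"steps":{"type":"array","items":{"type":"array","items":{"type":"number"}}},"newtons":{"type":"number"}},"required":["steps"]}

```bash
ls; mkdir -p pics
python3 - <<'E'
from plant import sensors, read_camera, r, nets
import cv2, pickle
print(sensors.state())
D={}
for n in ["scene","side"]:
    p=read_camera(n); cv2.imwrite(f"pics/a_{n}.png",p["img"][:,:,::-1])
    D[n]=dict(K=p["K"],view=p["view"])
    print(n,p["K"].tolist(),p["view"].tolist())
    for l in ["stop_top","guard_bar","guard_pivot","paddle","carriage_mat","saw_blade","trim_saw","rough_stone","garnet","thumbnail_box","marker_pen","calcite_lump","chrysocolla_slab"]:
        q=nets.spot_point(p,l); D[n][l]=[(a["location"],a["conf"]) for a in q]
        print(l,[([round(float(x),1) for x in a["location"]],round(a["conf"],2)) for a in q[:2]])
pickle.dump(D,open("D.pkl","wb"))
E
```

```text
pics
{'clock': 0.0, 'qpos': array([-1.22926598e+00,  3.79413826e-01,  1.73482095e+00, -1.58721880e-05,
        1.02851811e+00, -3.33081963e-02]), 'joint_velocities': array([ 0.00026915, -0.00135353,  0.000152  , -0.00053296,  0.00030138,
       -0.00048031]), 'joint_torque': array([ 1.15163301e-03, -7.63725257e+01, -4.34362113e+01,  6.51396113e-02,
        4.24883841e-02, -9.43366558e-05]), 'tool_pos': array([ 256.12803778, -650.99848291,  213.26468944]), 'ee_rot': array([-3.14043262e+00, -2.50598775e-05,  3.74846727e-01]), 'force': array([ 0.68083901, -1.47350027, -0.09126655]), 'wrist_torque': array([ 0.02863459,  0.02704016, -0.0108164 ]), 'finger_gap': 91.22829068231565}
scene [[438.89629472331427, 0.0, 326.56189222061226], [0.0, 438.89629472331427, 197.68162998179076], [0.0, 0.0, 1.0]] [[-0.8336931254022538, -0.5518379478036147, -0.02075215701840511, 522.8326587429654], [-0.2705937866815091, 0.4409825452493281, -0.8557531170815482, 185.2335761521972], [0.4813883829782181, -0.7078200860030173, -0.5169680363274863, 1486.1130049359479], [0.0, 0.0, 0.0, 1.0]]
stop_top []
guard_bar [
[... 566 characters left out ...]
2586739743705652, 0.02370995511838119, -463.4621617571359], [-0.07029557303904375, -0.3481099751537421, -0.9348144081097457, 194.6367360597931], [0.25006583013177136, 0.9010589437888055, -0.3543442682176626, 1148.917215890576], [0.0, 0.0, 0.0, 1.0]]
stop_top [([210.1, 391.8], 0.37)]
guard_bar [([188.8, 365.8], 0.66), ([228.5, 344.2], 0.24)]
guard_pivot [([219.5, 386.8], 0.73)]
paddle [([210.7, 317.1], 0.67)]
carriage_mat [([228.8, 343.7], 0.95)]
saw_blade [([210.6, 389.4], 0.42)]
trim_saw [([259.7, 359.9], 0.73)]
rough_stone [([228.6, 341.1], 0.67)]
garnet [([217.8, 385.8], 0.17)]
thumbnail_box []
marker_pen []
calcite_lump []
chrysocolla_slab [([302.2, 380.2], 0.82), ([212.7, 389.4], 0.49)]
```

View pics/a_scene.png

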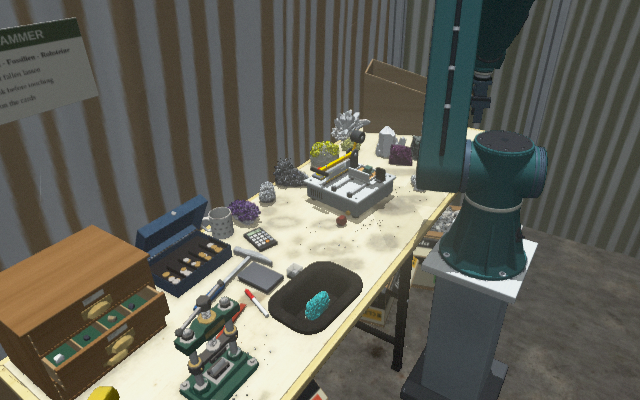

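View pics/a_side.png

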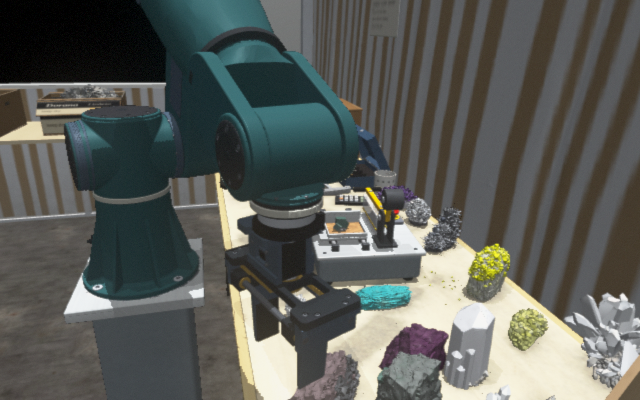

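Run:
```python
import cv2
a=cv2.imread("pics/a_scene.png")[110:330,230:450]; cv2.imwrite("pics/a_scz.png",cv2.resize(a,(590,590),interpolation=cv2.INTER_CUBIC))
a=cv2.imread("pics/a_side.png")[150:330,250:490]; cv2.imwrite("pics/a_siz.png",cv2.resize(a,(780,585),interpolation=cv2.INTER_CUBIC))
```

```text
(no output)
```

View pics/a_scz.png

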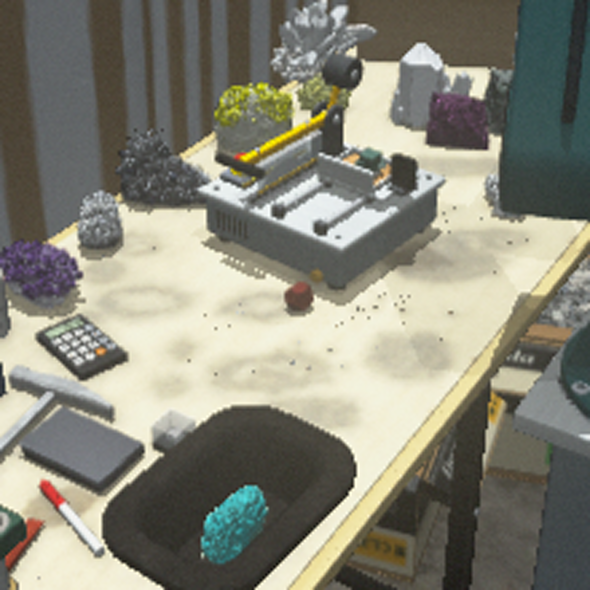

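View pics/a_siz.png

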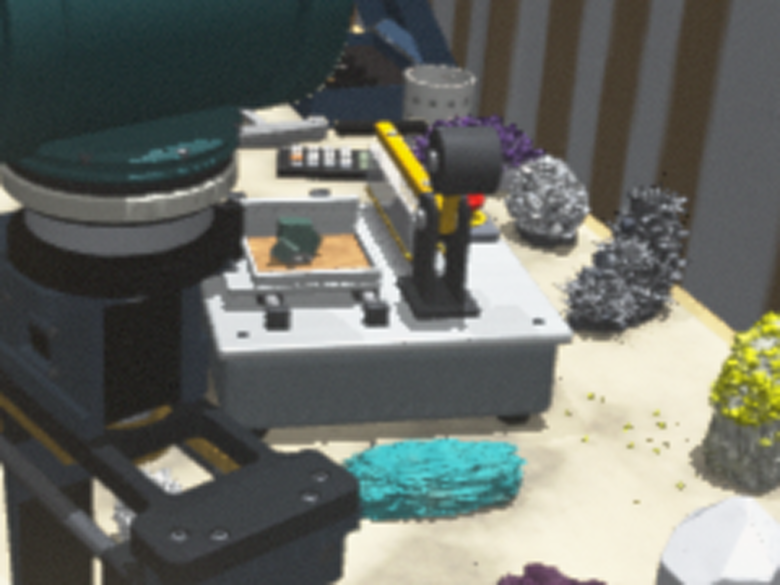

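The scene picture shows the saw with its front bar at about (320,170), the paddle at (378,170) and the garnet at (341,220). The side picture shows the counterweight at (392,200) and the red button at (396,211). Next I fit the saw's pose from the network points together with the deck corners I read off by eye.

```bash
cat > h.py <<'E'
import numpy as np, pickle
from scipy.optimize import least_squares
def proj(c,P):
    p=c["view"][:3,:3]@np.asarray(P,float)+c["view"][:3,3]; u=c["K"]@p; return u[:2]/u[2]
def W(s,p):
    c,n=np.cos(s[2]),np.sin(s[2]); return np.array([s[0]+c*p[0]-n*p[1], s[1]+n*p[0]+c*p[1], p[2]])
def onplane(c,uv,z):
    R=c["view"][:3,:3];t=c["view"][:3,3];o=-R.T@t;d=R.T@np.linalg.solve(c["K"],[uv[0],uv[1],1]);return o+d*(z-o[2])/d[2]
E
python3 - <<'E'
from h import *
D=pickle.load(open("D.pkl","rb"))
M={"guard_bar":(-120,35,160),"guard_pivot":(85,35,160),"saw_blade":(-20,35,66),"stop_top":(-45,93,126),"trim_saw":(0,0,0)}
obs=[]
for n in ["scene","side"]:
    for k,m in M.items():
        if (n,k) in [("side","saw_blade")]: continue
        q=D[n].get(k)
        if q: obs.append((n,k,m,np.array(q[0][0])[::-1]))
obs+=[("scene","fn",(-116,-146,90),(355,207.8)),("scene","ff",(-116,126,90),(305.7,180)),("scene","bn",(146,-146,90),(395.3,178)),("side","bf",(146,126,90),(425.4,252.5)),("side","bn",(146,-146,90),(317,257)),("side","button",(-45,93,120),(396,211.5))]
f=lambda s:np.concatenate([proj(D[n],W(s,m))-uv for n,k,m,uv in obs])
s=least_squares(f,[700,0,-1.57],loss="soft_l1",x_scale=[10,10,.1]).x
print(s,np.degrees(s[2]))
for o in obs: print(o[0],o[1],np.round(proj(D[o[0]],W(s,o[2]))-o[3],1))
for n in ["scene","side"]:
    for k,z in [("paddle",162),("carriage_mat",113),("garnet",20),("thumbnail_box",19),("calcite_lump",0),("rough_stone",113),("chrysocolla_slab",0)]:
        for q in D[n][k][:1]:
            P=onplane(D[n],q[0][::-1],z); c=np.array([np.cos(s[2]),np.sin(s[2])]);d=P[:2]-s[:2]
            print(n,k,P.round(),"saw",(c@d).round(),(-c[1]*d[0]+c[0]*d[1]).round())
np.save("s.npy",s)
E
```

```text
[576.61962409 -65.90025005  -1.70243692] -97.54245068294426
scene guard_bar [-2.9  0.5]
scene guard_pivot [-0.4 -2.3]
scene saw_blade [ 1.7 -3.1]
scene trim_saw [ 0.9 -2. ]
side guard_bar [1.1 0.2]
side guard_pivot [-1.4 -2.3]
side stop_top [ 0.5 -1.1]
side trim_saw [ 1.  -1.9]
scene fn [ 1.8 -5.4]
scene ff [-2.7 -0.1]
scene bn [ 1.2 -2.1]
side bf [ 0.5 -0.3]
side bn [-1.3 -0.1]
side button [-3.9 -0.5]
scene paddle [453. -96. 162.] saw 46.0 -118.0
scene carriage_mat [ 516. -110.  113.] saw 52.0 -54.0
scene thumbnail_box [450. 452.  19.] saw -496.0 -193.0
scene calcite_lump [ 356. -298.    0.] saw 259.0 -189.0
scene rough_stone [ 510. -119.  113.] saw 61.0 -59.0
side paddle [442. -84. 162.] saw 36.0 -131.0
side carriage_mat [ 510. -103.  113.] saw 45.0 -62.0
side garnet [735. 137.  20.] saw -222.0 131.0
side rough_stone [ 503. -100.  113.] saw 44.0 -68.0
side chrysocolla_slab [ 549. -278.    0.] saw 214.0 -0.0
```

```bash
cat >> h.py <<'E'
from scipy.spatial.transform import Rotation as Ro
def delta(pos,rpy,tp,trpy):
    R0=Ro.from_euler("xyz",rpy);R1=Ro.from_euler("xyz",trpy)
    return np.degrees((R0.inv()*R1).as_rotvec()).round(1),(R0.inv().apply(np.asarray(tp)-pos)/1000).round(4)
E
python3 - <<'E'
from h import *
from plant import sensors
st=sensors.state()
print(delta(st["tool_pos"],st["ee_rot"],[480,-60,430],[np.pi,0,np.radians(-7.5)]))
E
```

```text
(array([-0.,  0., 29.]), array([ 0.4247, -0.4684, -0.2161]))
```

Call:
apply_moves([
  [0,0,4,0.05,-0.05,-0.04,1],
  [0,0,8,0.08,-0.09,-0.08,1],
  [0,0,12,0.11,-0.12,-0.11,1],
  [0,0,16,0.14,-0.15,-0.14,1],
  [0,0,20,0.17,-0.18,-0.17,1],
  [0,0,24,0.2,-0.21,-0.2,1],
  [0,0,29,0.23,-0.24,-0.216,1],
  [0,0,29,0.26,-0.28,-0.216,1],
], newtons=20)

```text
clock: 2.07
tool_pos: [361.0, -389.5, 393.3]
ee_rot: [3.14, -0.002, -0.137]
force: [0.4, -0.8, -0.1]
finger_gap: 40.7
```

Run:
```python
from h import *
from plant import sensors
st=sensors.state();print(st["clock"],st["tool_pos"],st["ee_rot"],st["qpos"])
print(delta(st["tool_pos"],st["ee_rot"],[480,-60,430],[np.pi,0,np.radians(-7.5)]))
```

```text
2.0667 [ 361.02292975 -389.50629049  393.33703633] [ 3.14000608e+00 -1.78135954e-03 -1.37466094e-01] [-8.67219987e-01 -7.17293876e-02  1.92025313e+00  5.27447183e-06
  1.29068345e+00  8.41042395e-01]
(array([ 0.1, -0.1, -0.4]), array([ 0.0728, -0.3426, -0.0371]))
```

Call:
apply_moves([
  [0,0,0,0.01,-0.04,-0.03,1],
  [0,0,0,0.02,-0.08,-0.037,1],
  [0,0,0,0.03,-0.12,-0.037,1],
  [0,0,0,0.04,-0.16,-0.037,1],
  [0,0,0,0.05,-0.2,-0.037,1],
  [0,0,0,0.055,-0.24,-0.037,1],
  [0,0,0,0.06,-0.28,-0.037,1],
  [0,0,0,0.07,-0.31,-0.037,1],
])

```text
clock: 2.73
tool_pos: [470.1, -89.8, 428.4]
ee_rot: [-3.142, -0.001, -0.131]
force: [0.2, -0.0, -0.0]
finger_gap: 0.4
```

Run:
```python
from h import *
from plant import sensors,read_camera,nets
import cv2
D={}
for n in ["wrist","scene","side"]:
    p=read_camera(n); cv2.imwrite(f"pics/b_{n}.png",p["img"][:,:,::-1])
    D[n]=dict(K=p["K"],view=p["view"])
    for l in ["stop_top","guard_bar","guard_pivot","paddle","carriage_mat","saw_blade","trim_saw","rough_stone","garnet"]:
        q=nets.spot_point(p,l); D[n][l]=[(a["location"],a["conf"]) for a in q]
        print(n,l,[([round(float(x),1) for x in a["location"]],round(a["conf"],2)) for a in q[:2]])
pickle.dump(D,open("D2.pkl","wb"))
st=sensors.state();print(st["clock"],st["tool_pos"],st["ee_rot"],st["qpos"])
s=np.load("s.npy")
for m in [(-45,93,126),(-120,35,160),(85,35,160)]: print(proj(D["wrist"],W(s,m)))
```

```text
wrist stop_top [([30.5, 263.1], 0.76)]
wrist guard_bar [([67.1, 207.8], 0.65)]
wrist guard_pivot [([66.6, 354.8], 0.83)]
wrist paddle [([185.1, 325.0], 0.56)]
wrist carriage_mat [([135.5, 324.9], 0.67)]
wrist saw_blade []
wrist trim_saw [([100.4, 298.9], 0.63)]
wrist rough_stone [([184.7, 323.4], 0.73), ([138.6, 323.4], 0.7)]
wrist garnet [([154.7, 223.6], 0.76)]
scene stop_top [([300.9, 258.0], 0.64)]
scene guard_bar [([171.7, 323.7], 0.66)]
scene guard_pivot [([155.4, 354.7], 0.92)]
scene paddle [([165.4, 379.2], 0.87)]
scene carriage_mat [([174.8, 362.4], 0.79)]
scene saw_blade [([183.6, 336.3], 0.36)]
scene trim_saw [([199.5, 344.4], 0.71), ([171.4, 363.7], 0.5)]
scene rough_stone [([173.6, 365.2], 0.48), ([224.7, 340.4], 0.38)]
scene garnet [([174.1, 366.9], 0.61), ([225.6, 342.0], 0.51)]
side stop_top [([210.2, 389.4], 0.37), ([199.0, 285.1], 0.22)]
side guard_bar [([189.8, 365.4], 0.91)]
side guard_pivot [([216.6, 386.3], 0.75), ([182.5, 288.1], 0.72)]
side paddle [([212.2, 314.6], 0.85), ([323.2, 304.2], 0.46)]
side carriage_mat [([230.3, 347.9], 0.67)]
side saw_blade [([206.8, 389.0], 0.62)]
side trim_saw [([258.1, 359.6], 0.77)]
side rough_stone [([231.9, 340.9], 0.64)]
side garnet []
4.2333 [470.47562891 -92.34729285 427.9900505 ] [ 3.14159134e+00  6.11893207e-05 -1.31352172e-01] [-2.42432513e-01 -1.90477964e-01  1.96407666e+00 -8.25593424e-06
  1.36805462e+00  1.45971765e+00]
[262.34066001  30.30549749]
[206.65446953  70.08577898]
[352.56961013  70.2764091 ]
```

View pics/b_wrist.png

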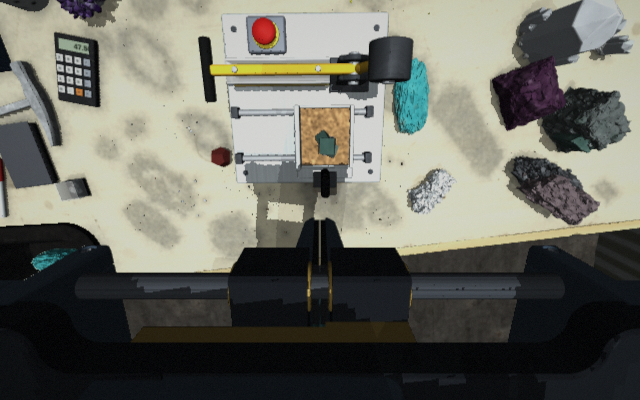

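The wrist view shows the red button at (264,32), the bar at (207,69), the paddle at (325,183) and the garnet at (221,157). These agree with the fit to within 2 px. I refit with the wrist points included.

Run:
```python
from h import *
D=pickle.load(open("D2.pkl","rb"));D1=pickle.load(open("D.pkl","rb"))
M={"guard_bar":(-120,35,160),"guard_pivot":(85,35,160),"stop_top":(-45,93,126),"trim_saw":(0,0,0)}
obs=[]
for src in (D,D1):
  for n in src:
    for k,m in M.items():
        if n=="scene" and k=="stop_top": continue
        q=src[n].get(k)
        if q: obs.append((n,k,m,np.array(q[0][0])[::-1]))
obs+=[("wrist","corner",(-116,-146,90),(238,183)),("wrist","c2",(146,-146,90),(381,181)),("wrist","c3",(-116,126,90),(222,13)),("wrist","c4",(146,126,90),(388,12)),("wrist","bar",(-120,35,168),(207,69)),("side","bf",(146,126,90),(425.4,252.5)),("side","bn",(146,-146,90),(317,257))]
f=lambda s:np.concatenate([proj(D[n],W(s,m))-uv for n,k,m,uv in obs])
s=least_squares(f,[576,-66,-1.7],loss="soft_l1",x_scale=[10,10,.1]).x
print(s,np.degrees(s[2]))
for o in obs: print(o[0],o[1],np.round(proj(D[o[0]],W(s,o[2]))-o[3],1))
c=np.array([np.cos(s[2]),np.sin(s[2])])
for n in D:
    for k,z in [("paddle",162),("carriage_mat",113)]:
        for q in D[n][k][:1]:
            P=onplane(D[n],q[0][::-1],z); d=P[:2]-s[:2]
            print(n,k,P.round(),"saw",(c@d).round(1),(-c[1]*d[0]+c[0]*d[1]).round(1))
np.save("s.npy",s)
for m in [(-45,93,126),(-120,35,160),(-120,10,160)]: print(m,W(s,m).round(1))
from plant import sensors
st=sensors.state()
print(delta(st["tool_pos"],st["ee_rot"],W(s,(-45,93,150)),[np.pi,0,s[2]+np.pi/2]))
```

```text
[576.79671974 -68.59344248  -1.69091266] -96.88215881993736
wrist guard_bar [0.5 3.6]
wrist guard_pivot [-0.6  2.5]
wrist stop_top [ 0.3 -0.2]
wrist trim_saw [2.3 0. ]
scene guard_bar [-4.5 -0.4]
scene guard_pivot [-2.6 -2.4]
scene trim_saw [ 1.5 -2.1]
side guard_bar [ 1.4 -0.5]
side guard_pivot [-0.1  0.9]
side stop_top [ 3.1 -0.9]
side trim_saw [1.6 0.2]
scene guard_bar [-2.4  0.4]
scene guard_pivot [-0.3 -2.6]
scene trim_saw [ 1.2 -2.3]
side guard_bar [1.  0.5]
side guard_pivot [-0.6 -2. ]
side stop_top [ 0.7 -0.8]
side trim_saw [ 1.3 -1.4]
wrist corner [-1.3  1. ]
wrist c2 [-0.1  1.5]
wrist c3 [-1.5  0.2]
wrist c4 [ 1.8 -0.8]
wrist bar [-0.8  1. ]
side bf [ 1.5 -0.1]
side bn [-0.1  0.7]
wrist paddle [441. -96. 162.] saw 43.2 -131.8
wrist carriage_mat [ 512. -105.  113.] saw 44.3 -59.5
scene paddle [ 452. -111.  162.] saw 57.4 -118.3
scene carriage_mat [514. -91. 113.] saw 29.7 -59.5
side paddle [434. -92. 162.] saw 40.8 -139.3
side carriage_mat [ 517. -114.  113.] saw 51.9 -53.5
(-45, 93, 126) [674.5 -35.1 126. ]
(-120, 35, 160) [625.9  46.3 160. ]
(-120, 10, 160) [601.1  49.3 160. ]
(array([ 0. ,  0. , -0.6]), array([ 0.1948, -0.0835,  0.278 ]))
```

Call:
apply_moves([
  [0,0,0,0.035,-0.015,0.01,1],
  [0,0,0,0.07,-0.03,0.02,1],
  [0,0,0,0.105,-0.045,0.03,1],
  [0,0,0,0.14,-0.06,0.045,1],
  [0,0,0,0.17,-0.075,0.07,1],
  [0,0,-0.6,0.19,-0.083,0.1,1],
  [0,0,-0.6,0.195,-0.0835,0.14,1],
  [0,0,-0.6,0.195,-0.0835,0.18,1],
])

```text
clock: 4.9
tool_pos: [676.3, -34.7, 246.4]
ee_rot: [-3.142, -0.001, -0.12]
force: [0.7, -0.5, 0.6]
finger_gap: 0.4
```

Call:
apply_moves([
  [0,0,0,0,0,0.03,1],
  [0,0,0,0,0,0.06,1],
  [0,0,0,0,0,0.075,1],
  [0,0,0,0,0,0.085,1],
  [0,0,0,0,0,0.088,1],
  [0,0,0,0,0,0.088,1],
  [0,0,0,0,0,0.088,1],
  [0,0,0,0,0,0.088,1],
])

```text
clock: 5.57
tool_pos: [675.7, -35.2, 161.8]
ee_rot: [-3.142, -0.002, -0.121]
force: [-0.1, 0.7, 0.2]
finger_gap: 0.5
```

Run:
```python
from h import *
from plant import sensors,read_camera,nets
import cv2
s=np.load("s.npy")
st=sensors.state();print(st["clock"],st["tool_pos"],st["ee_rot"],st["qpos"],st["force"])
print(delta(st["tool_pos"],st["ee_rot"],W(s,(-45,93,117)),[np.pi,0,s[2]+np.pi/2]))
p=read_camera("wrist"); cv2.imwrite("pics/c_w.png",p["img"][:,:,::-1]); print(nets.spot_point(p,"stop_top"))
print(proj(p,W(s,(-45,93,126))))
p=read_camera("side"); cv2.imwrite("pics/c_s.png",cv2.resize(p["img"][150:330,250:490,::-1],(780,585)))
```

```text
5.5667 [675.68130152 -35.21908713 161.81696593] [-3.14151083e+00 -2.45078357e-03 -1.20903420e-01] [-8.65194783e-02  4.03228773e-01  1.80820724e+00 -3.08889311e-06
  9.27704493e-01  1.60518202e+00] [-0.1288162   0.71481026  0.17910609]
(array([-0. , -0.1, -0. ]), array([-0.0013, -0.    ,  0.0448]))
[{'location': [221.7, 317.2], 'conf': 0.65}, {'location': [315.9, 210.4], 'conf': 0.44}]
[318.42826469 223.80508685]
```

View pics/c_w.png

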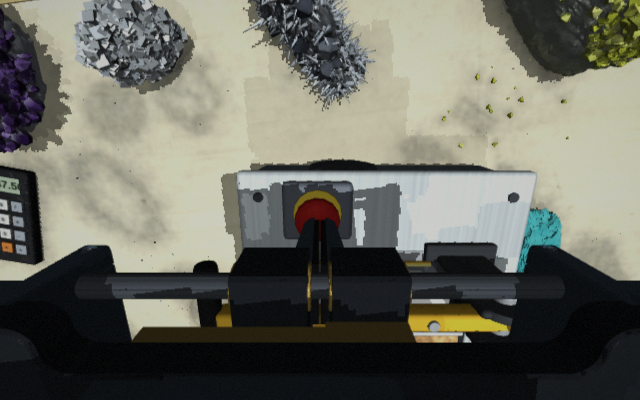

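View pics/c_s.png

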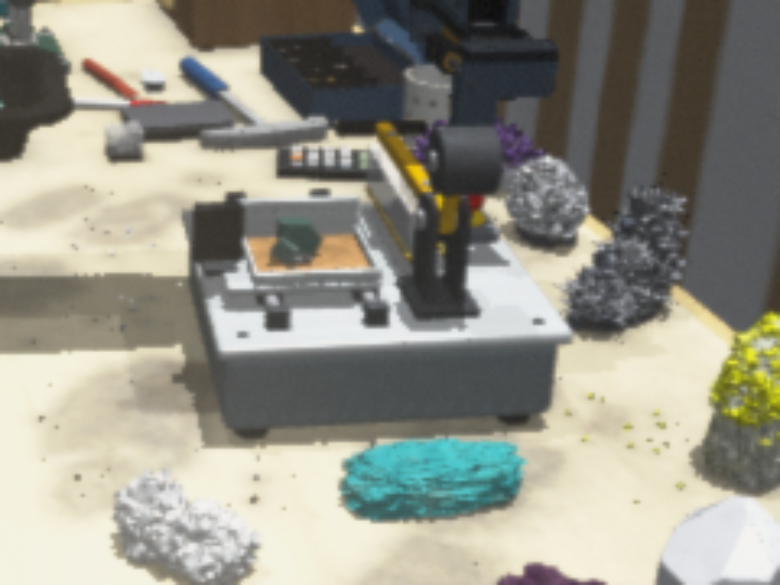

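The fingertips stand centred over the red button at (318,212), and in the side view the space around the paddle is free. Pressing now.

Call:
apply_moves([
  [0,0,0,0,0,0.02,1],
  [0,0,0,0,0,0.03,1],
  [0,0,0,0,0,0.036,1],
  [0,0,0,0,0,0.039,1],
  [0,0,0,0,0,0.042,1],
  [0,0,0,0,0,0.044,1],
  [0,0,0,0,0,0.0455,1],
  [0,0,0,0,0,0.0455,1],
])

```text
clock: 6.38
tool_pos: [675.0, -35.1, 117.5]
ee_rot: [3.142, 0.0, -0.121]
force: [-18.2, 1.0, 33.9]
finger_gap: 0.3
```

The force reached 34 N with the tip at z = 117.5 mm, which is the button's down-stop height (118 mm). Now I retreat and set up the 45° tilted approach under the bar from the front.

```bash
cat >> h.py <<'E'
s=np.load("s.npy")
def rp(t): return [np.pi-np.radians(t),0,s[2]+np.pi/2]
def tcp(phi,p=10,g=0,y0=30,t=45,h=13.5):
    t=np.radians(t);z=np.array([np.sin(t),0,-np.cos(t)]);n=np.array([np.cos(t),0,np.sin(t)])
    b=np.array([85-205*np.cos(phi),y0,160+205*np.sin(phi)])
    return W(s,b+p*z-(8+h+g)*n)
E
python3 - <<'E'
from h import *
from plant import sensors
st=sensors.state();P,R=st["tool_pos"],st["ee_rot"]
print(delta(P,R,W(s,(-60,80,270)),rp(0)))
print(delta(P,R,W(s,(-200,30,250)),rp(45)))
E
```

```text
(array([ 0.,  0., -0.]), array([-0.0136, -0.015 , -0.1525]))
(array([-45.,   0.,  -0.]), array([-0.0637, -0.1549, -0.1325]))
```

Call:
apply_moves([
  [0,0,0,0,0,-0.03,1],
  [0,0,0,0,0,-0.07,1],
  [0,0,0,0,-0.01,-0.11,1],
  [-5,0,0,-0.01,-0.03,-0.135,1],
  [-12,0,0,-0.03,-0.06,-0.145,1],
  [-19,0,0,-0.05,-0.095,-0.145,1],
  [-26,0,0,-0.06,-0.13,-0.14,1],
  [-33,0,0,-0.064,-0.155,-0.1325,1],
])

```text
clock: 7.05
tool_pos: [629.9, 129.4, 249.9]
ee_rot: [2.562, -0.007, -0.12]
force: [0.4, -1.1, -0.5]
finger_gap: 0.3
```

Run:
```python
from h import *
from plant import sensors
st=sensors.state();P,R=st["tool_pos"],st["ee_rot"]
print(P,R,st["qpos"],st["force"])
print(delta(P,R,W(s,(-200,30,250)),rp(45)),delta(P,R,tcp(0,g=45),rp(45)))
```

```text
[629.89064016 129.36403871 249.8823217 ] [ 2.56163373 -0.00666727 -0.11965191] [ 0.37029834  0.39113269  1.73304221 -0.52229563  1.34445222  2.2679026 ] [ 0.38178364 -1.13230253 -0.54950536]
(array([-11.8,  -0.3,  -0.2]), array([0.001 , 0.0025, 0.0015])) (array([-11.8,  -0.3,  -0.2]), array([ 0.   , -0.043,  0.144]))
```

Call:
apply_moves([
  [-6,0,0,0,-0.005,0.018,1],
  [-11.8,0,0,0,-0.01,0.04,1],
  [-11.8,-0.3,-0.2,0,-0.018,0.065,1],
  [-11.8,-0.3,-0.2,0,-0.026,0.09,1],
  [-11.8,-0.3,-0.2,0,-0.034,0.115,1],
  [-11.8,-0.3,-0.2,0,-0.04,0.135,1],
  [-11.8,-0.3,-0.2,0,-0.043,0.144,1],
  [-11.8,-0.3,-0.2,0,-0.043,0.144,1],
])

```text
clock: 7.72
tool_pos: [623.9, 83.8, 101.2]
ee_rot: [2.359, 0.009, -0.122]
force: [-0.2, 0.4, 1.3]
finger_gap: 0.8
```

Run:
```python
from h import *
from plant import sensors,read_camera,nets
import cv2
st=sensors.state();P,R=st["tool_pos"],st["ee_rot"]
print(P,R,st["qpos"],st["force"])
for g,f in [(10,0),(0,0),(0,.1),(0,.2),(0,.3),(0,.4),(0,.5),(0,.6),(0,.7),(0,.8),(0,.9),(0,1)]: print(g,f,*delta(P,R,tcp(f,g=g),rp(45)))
for n in ["scene","wrist"]:
    p=read_camera(n); print(n,[proj(p,W(s,m)).round() for m in [(-120,-7,160),(-120,77,160),(-45,93,118)]],nets.spot_point(p,"guard_bar"),nets.spot_point(p,"stop_top"))
    im=p["img"][:,:,::-1]
    if n=="scene": im=cv2.resize(im[110:260,270:430],(800,600)[:2] if 0 else (640,600))
    cv2.imwrite(f"pics/d_{n}.png",im)
```

```text
[623.88627975  83.75418871 101.21621064] [ 2.35851688  0.00872503 -0.12195283] [ 0.36361443  0.62846786  1.76806505 -0.70725276  1.27238676  2.4548049 ] [-0.23822202  0.40876422  1.25500203]
10 0 [-0.1  0.4  0.3] [ 0.0013  0.0361 -0.0056]
0 0 [-0.1  0.4  0.3] [ 0.0012  0.0461 -0.0056]
0 0.1 [-0.1  0.4  0.3] [ 0.0011  0.0613 -0.0194]
0 0.2 [-0.1  0.4  0.3] [ 0.0009  0.0778 -0.0316]
0 0.3 [-0.1  0.4  0.3] [ 0.0007  0.0954 -0.0421]
0 0.4 [-0.1  0.4  0.3] [ 0.0006  0.1139 -0.0508]
0 0.5 [-0.1  0.4  0.3] [ 0.0004  0.1333 -0.0575]
0 0.6 [-0.1  0.4  0.3] [ 0.0003  0.1532 -0.0624]
0 0.7 [-0.1  0.4  0.3] [ 0.0002  0.1735 -0.0652]
0 0.8 [-0.1  0.4  0.3] [ 1.00e-04  1.94e-01 -6.60e-02]
0 0.9 [-0.1  0.4  0.3] [-0.      0.2144 -0.0647]
0 1 [-0.1  0.4  0.3] [-1.000e-04  2.346e-01 -6.140e-02]
scene [array([328., 174.]), array([311., 168.]), array([321., 170.])] [{'location': [170.6, 322.4], 'conf': 0.65}] []
wrist [array([422., 304.]), array([437., 177.]), array([429., 135.])] [{'location': [246.2, 427.9], 'conf': 0.58}] [{'location': [134.3, 427.8], 'conf': 0.9}]
```

View pics/d_scene.png

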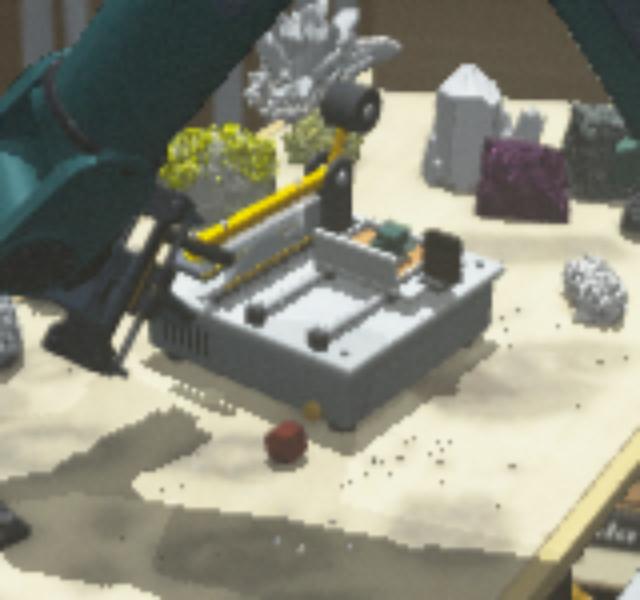

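View pics/d_wrist.png

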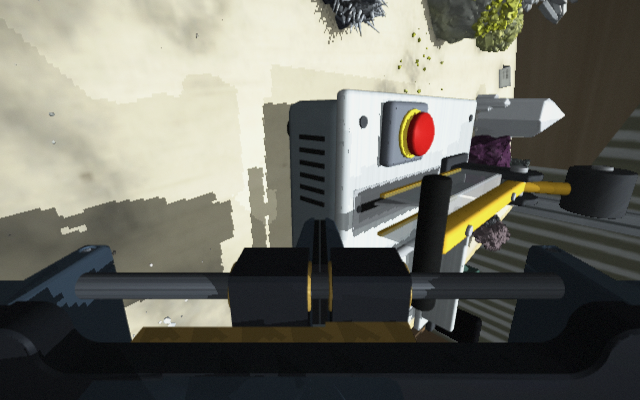

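The bar shows at (435,240) in the wrist view, as predicted, with the fingertips in front of and below it. Now I push it up along the arc.

Call:
apply_moves([
  [0,0.4,0.3,0.001,0.02,-0.003,1],
  [0,0.4,0.3,0.001,0.035,-0.0056,1],
  [0,0.4,0.3,0.001,0.046,-0.0056,1],
  [0,0.4,0.3,0.001,0.0537,-0.0125,1],
  [0,0.4,0.3,0.001,0.0613,-0.0194,1],
  [0,0.4,0.3,0.001,0.07,-0.0255,1],
  [0,0.4,0.3,0.001,0.0778,-0.0316,1],
  [0,0.4,0.3,0.001,0.0866,-0.0368,1],
])

```text
clock: 8.68
tool_pos: [622.3, 49.1, 191.2]
ee_rot: [2.361, -0.003, -0.12]
force: [0.3, 3.2, 0.3]
finger_gap: 0.3
```

Run:
```python
from h import *
from plant import sensors,read_camera,nets
import cv2
st=sensors.state();P,R=st["tool_pos"],st["ee_rot"]
print(P,R,st["qpos"],st["force"])
for f in [.25,.3,.4,.5,.6,.7,.8,.9,.95]: print(f,*delta(P,R,tcp(f),rp(45)))
for n in ["scene","wrist"]:
    p=read_camera(n)
    im=p["img"][:,:,::-1]
    if n=="scene": im=cv2.resize(im[110:260,270:430],(640,600))
    cv2.imwrite(f"pics/e_{n}.png",im)
```

```text
[622.28092914  49.14365589 191.18099154] [ 2.36079644 -0.00330944 -0.12005137] [ 0.31856322  0.48043403  1.79899852 -0.71673711  1.33155984  2.35873164] [0.30115785 3.1751075  0.32525909]
0.25 [-0.3 -0.1 -0.1] [-0.0011 -0.0015  0.0024]
0.3 [-0.3 -0.1 -0.1] [-0.001   0.0074 -0.0027]
0.4 [-0.3 -0.1 -0.1] [-0.001   0.0259 -0.0114]
0.5 [-0.3 -0.1 -0.1] [-0.0009  0.0453 -0.0183]
0.6 [-0.3 -0.1 -0.1] [-0.0008  0.0652 -0.0231]
0.7 [-0.3 -0.1 -0.1] [-0.0008  0.0855 -0.026 ]
0.8 [-0.3 -0.1 -0.1] [-0.0007  0.1059 -0.0268]
0.9 [-0.3 -0.1 -0.1] [-0.0007  0.1264 -0.0256]
0.95 [-0.3 -0.1 -0.1] [-0.0007  0.1365 -0.0242]
```

View pics/e_scene.png

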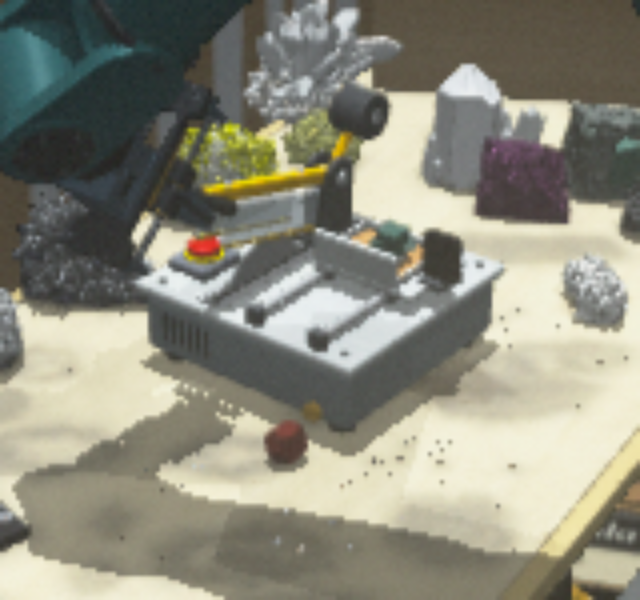

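View pics/e_wrist.png

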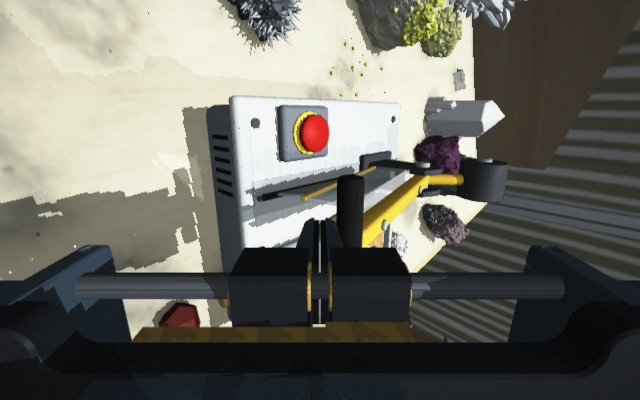

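The guard is rising on the fingertips: the yellow arm is now nearly level in the scene view and the bar sits at (350,210) in the wrist view. I carry on past the balance point.

Call:
apply_moves([
  [0,0,0,-0.001,0.013,-0.006,1],
  [0,0,0,-0.001,0.03,-0.013,1],
  [0,0,0,-0.001,0.0453,-0.0183,1],
  [0,0,0,-0.001,0.062,-0.0225,1],
  [0,0,0,-0.001,0.08,-0.0255,1],
  [0,0,0,-0.001,0.098,-0.0268,1],
  [0,0,0,-0.001,0.117,-0.0265,1],
  [0,0,0,-0.001,0.1365,-0.0242,1],
])

```text
clock: 9.45
tool_pos: [610.9, -31.4, 304.9]
ee_rot: [2.36, -0.003, -0.12]
force: [0.4, -0.5, 0.5]
finger_gap: 0.6
```

Call:
apply_moves([
  [0,0,0,0,0.01,0,1],
  [0,0,0,0,0.01,0,1],
  [0,0,0,0,0.01,-0.005,1],
  [0,0,0,0,0.0,-0.02,1],
  [0,0,0,0,-0.01,-0.04,1],
  [0,0,0,0,-0.02,-0.06,1],
  [0,0,0,0,-0.03,-0.08,1],
  [0,0,0,0,-0.03,-0.1,1],
])

```text
clock: 10.12
tool_pos: [621.6, 63.3, 351.6]
ee_rot: [2.359, 0.001, -0.119]
force: [-0.2, 0.2, -0.5]
finger_gap: 0.7
```

Run:
```python
from h import *
from plant import sensors,read_camera,nets
import cv2
st=sensors.state();P,R=st["tool_pos"],st["ee_rot"]
print(P,R,st["qpos"],st["force"])
ims=[]
for n in ["scene","side"]:
    p=read_camera(n)
    q=nets.spot_point(p,"guard_bar"); print(n,q,proj(p,W(s,(32,35,358))),proj(p,W(s,(85-205*np.cos(.95),35,160+205*np.sin(.95)))))
    print(nets.spot_point(p,"paddle"))
    im=p["img"][:,:,::-1]
    im=cv2.resize(im[60:260,250:450] if n=="scene" else im[110:310,270:470],(400,400)); ims.append(im)
cv2.imwrite("pics/f.png",cv2.hconcat(ims))
```

```text
[621.59107355  63.34343273 351.56186412] [ 2.35888202e+00  5.14040983e-04 -1.19025823e-01] [ 0.33854427  0.30628352  1.71679026 -0.68512515  1.54145424  2.20169426] [-0.21844635  0.1578571  -0.45589993]
scene [{'location': [107.7, 344.8], 'conf': 0.75}] [344.05313388 110.3871027 ] [333.0331221 123.3080445]
[{'location': [164.4, 377.5], 'conf': 0.57}]
side [{'location': [130.8, 387.5], 'conf': 0.85}] [386.33631641 134.58064974] [378.38885075 140.54636384]
[{'location': [212.7, 315.5], 'conf': 0.77}]
```

View pics/f.png

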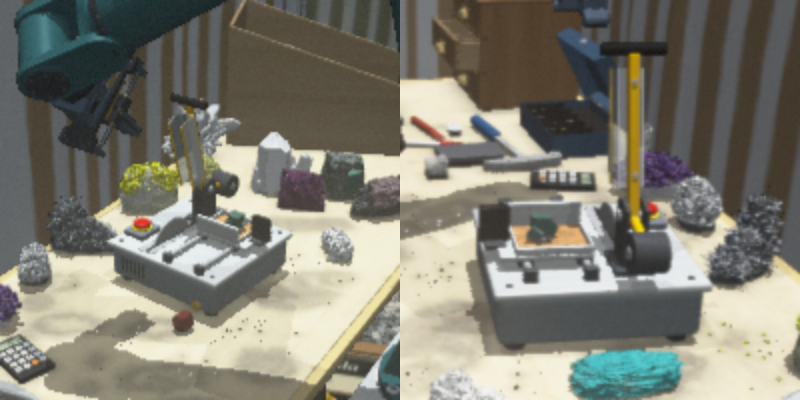

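The guard stands raised: the bar shows within 4 px of the fully raised prediction in both views, and the carriage is still at the back. Now I go round on the robot's side to behind the paddle.

Run:
```python
from h import *
from plant import sensors
st=sensors.state();P,R=st["tool_pos"],st["ee_rot"]
for m in [(-130,-110,340),(-20,-125,320),(85,-122,240)]: print(W(s,m),*delta(P,R,W(s,m),rp(0)))
```

```text
[483.16690354  73.650916   340.        ] [44.8 -0.  -0. ] [-0.139  -0.0058  0.011 ]
[455.0939359  -33.75908581 320.        ] [44.8 -0.  -0. ] [-0.154   0.0581  0.1027]
[ 445.4904114  -138.36201271  240.        ] [44.8 -0.  -0. ] [-0.151   0.0761  0.2335]
```

Call:
apply_moves([
  [5,0,0,-0.03,0,0,1],
  [11,0,0,-0.06,-0.002,0.003,1],
  [17,0,0,-0.09,-0.004,0.006,1],
  [23,0,0,-0.115,-0.005,0.01,1],
  [29,0,0,-0.135,0.005,0.025,1],
  [35,0,0,-0.145,0.02,0.05,1],
  [41,0,0,-0.15,0.04,0.075,1],
  [44.8,0,0,-0.154,0.058,0.1027,1],
])

```text
clock: 11.08
tool_pos: [455.5, -31.3, 321.7]
ee_rot: [3.139, -0.005, -0.12]
force: [1.3, 0.5, 0.1]
finger_gap: 0.4
```

Run:
```python
from h import *
from plant import sensors
st=sensors.state();P,R=st["tool_pos"],st["ee_rot"];print(P,R,st["qpos"])
for m in [(85,-122,280),(85,-122,240)]: print(W(s,m),*delta(P,R,W(s,m),rp(0)))
```

```text
[455.47377444 -31.27637174 321.72358801] [ 3.13942828 -0.0050304  -0.1201466 ] [-0.11833656 -0.15738278  2.12505141 -0.00236165  1.16889856  1.57353015]
[ 445.4904114  -138.36201271  280.        ] [ 0.1 -0.3 -0. ] [0.0027 0.1074 0.042 ]
[ 445.4904114  -138.36201271  240.        ] [ 0.1 -0.3 -0. ] [0.0025 0.1073 0.082 ]
```

Call:
apply_moves([
  [0,0,0,0,0.03,0,1],
  [0,0,0,0,0.06,0,1],
  [0,0,0,0.002,0.09,0,1],
  [0,0,0,0.0025,0.107,0.02,1],
  [0,-0.3,0,0.0025,0.107,0.05,1],
  [0,-0.3,0,0.0025,0.107,0.075,1],
  [0,-0.3,0,0.0025,0.107,0.082,1],
  [0,-0.3,0,0.0025,0.107,0.082,1],
])

```text
clock: 11.75
tool_pos: [444.6, -137.2, 238.1]
ee_rot: [3.136, 0.008, -0.121]
force: [0.3, 0.4, -0.0]
finger_gap: 0.6
```

Run:
```python
from h import *
from plant import sensors,read_camera,nets
import cv2
st=sensors.state();P,R=st["tool_pos"],st["ee_rot"];print(P,R,st["qpos"])
p=read_camera("wrist"); cv2.imwrite("pics/g.png",p["img"][:,:,::-1])
print(nets.spot_point(p,"paddle"))
for x in (35,40,45,50,55): print(x,[proj(p,W(s,(x+a,y,162))).round() for a in(-7,7) for y in (-105,-125,-145)])
c=np.array([np.cos(s[2]),np.sin(s[2])])
for q in nets.spot_point(p,"paddle")[:1]:
    X=onplane(p,q["location"][::-1],162); d=X[:2]-s[:2]; print(X,c@d,-c[1]*d[0]+c[0]*d[1])
```

```text
[ 444.61196398 -137.22812837  238.10321069] [ 3.13581208  0.00783254 -0.12112425] [-0.34520058 -0.03417972  2.17700876 -0.00873752  1.00513315  1.35140397]
[{'location': [213.1, 274.2], 'conf': 0.65}]
35 [array([255., 186.]), array([256., 207.]), array([257., 228.]), array([270., 186.]), array([272., 207.]), array([273., 228.])]
40 [array([260., 186.]), array([262., 207.]), array([263., 228.]), array([276., 186.]), array([277., 207.]), array([278., 228.])]
45 [array([266., 186.]), array([267., 207.]), array([268., 228.]), array([282., 186.]), array([283., 207.]), array([283., 228.])]
50 [array([272., 186.]), array([273., 207.]), array([274., 228.]), array([287., 186.]), array([288., 207.]), array([289., 228.])]
55 [array([277., 186.]), array([278., 207.]), array([279., 228.]), array([293., 186.]), array([294., 207.]), array([294., 228.])]
[441.96261513 -96.78733683 162.        ] 44.14760972186984 -130.4841752821803
```

View pics/g.png

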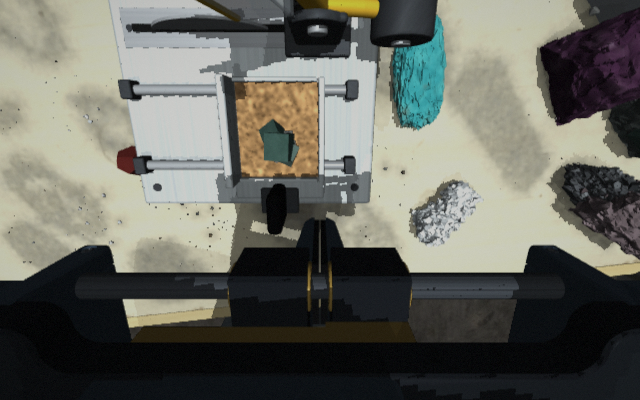

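The paddle's top edge shows at about (275,211), which puts its centre at saw x ≈ 44, y ≈ -129. Its back face is then at x ≈ 51. The fluorite sits mid-mat at (278,145).

Run:
```python
from h import *
from plant import sensors
st=sensors.state();P,R=st["tool_pos"],st["ee_rot"];print(P,R,st["qpos"])
for m in [(88,-129,128),(65,-129,128)]: print(W(s,m),*delta(P,R,W(s,m),rp(0)))
```

```text
[ 446.78124801 -137.50384888  241.35073962] [ 3.13459303e+00  2.31545932e-03 -1.20118196e-01] [-0.34420572 -0.03748221  2.17349196 -0.00868686  1.00630206  1.35135073]
[ 438.18136538 -140.50160292  128.        ] [0.4 0.1 0. ] [-0.0079  0.0032  0.1134]
[ 440.9374025  -117.66732475  128.        ] [0.4 0.1 0. ] [-0.0079 -0.0198  0.1132]
```

Call:
apply_moves([
  [0,0,0,-0.004,0.003,0.02,1],
  [0.4,0,0,-0.008,0.003,0.05,1],
  [0.4,0,0,-0.008,0.003,0.08,1],
  [0.4,0,0,-0.008,0.003,0.1,1],
  [0.4,0,0,-0.008,0.003,0.11,1],
  [0.4,0,0,-0.008,0.003,0.113,1],
  [0.4,0,0,-0.008,0.003,0.113,1],
  [0.4,0,0,-0.008,0.003,0.113,1],
])

```text
clock: 12.57
tool_pos: [438.4, -140.3, 128.5]
ee_rot: [3.141, 0.002, -0.12]
force: [0.1, 0.6, -0.2]
finger_gap: 0.6
```

Run:
```python
from h import *
from plant import sensors,read_camera
import cv2
st=sensors.state();print(st["tool_pos"],st["ee_rot"],st["qpos"],st["force"])
ims=[]
for n in ["wrist","side"]:
    p=read_camera(n); im=p["img"][:,:,::-1]
    ims.append(cv2.resize(im[100:300,220:420] if n=="wrist" else im[120:320,250:450],(400,400)))
cv2.imwrite("pics/h1.png",cv2.hconcat(ims))
```

```text
[ 438.36579263 -140.32594887  128.48629923] [ 3.14148078e+00  1.90796163e-03 -1.20000691e-01] [-3.60118519e-01  1.35779100e-01  2.24667639e+00 -8.15532286e-04
  7.60963948e-01  1.33126949e+00] [ 0.10594736  0.60830747 -0.18503593]
```

View pics/h1.png

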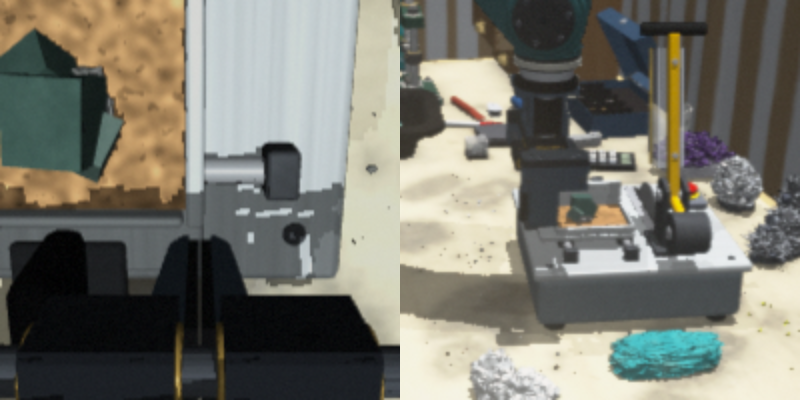

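The fingers are behind the paddle, which shows at left (45,280) with a gap in between. I push along the tool's -y.

Call:
apply_moves([
  [0,0,0,0,-0.008,0,1],
  [0,0,0,0,-0.016,0,1],
  [0,0,0,0,-0.021,0,1],
  [0,0,0,0,-0.026,0,1],
  [0,0,0,0,-0.032,0,1],
  [0,0,0,0,-0.038,0,1],
  [0,0,0,0,-0.044,0,1],
  [0,0,0,0,-0.05,0,1],
])

```text
clock: 13.33
tool_pos: [443.5, -89.9, 127.2]
ee_rot: [-3.141, 0.004, -0.12]
force: [-0.9, -3.5, 3.0]
finger_gap: 0.7
```

Call:
apply_moves([
  [0,0,0,0,-0.006,0,1],
  [0,0,0,0,-0.012,0,1],
  [0,0,0,0,-0.018,0,1],
  [0,0,0,0,-0.023,0,1],
  [0,0,0,0,-0.028,0,1],
  [0,0,0,0,-0.032,0,1],
  [0,0,0,0,-0.036,0,1],
  [0,0,0,0,-0.038,0,1],
])

```text
clock: 14.0
tool_pos: [448.0, -52.2, 127.1]
ee_rot: [-3.141, 0.004, -0.12]
force: [1.1, -2.9, 1.7]
finger_gap: 0.4
```

Run:
```python
from h import *
from plant import sensors,read_camera,nets
import cv2
st=sensors.state();print(st["tool_pos"],st["ee_rot"],st["qpos"],st["force"])
c=np.array([np.cos(s[2]),np.sin(s[2])]);print("saw x",c@(st["tool_pos"][:2]-s[:2]))
ims=[]
for n in ["wrist","scene"]:
    p=read_camera(n); im=p["img"][:,:,::-1]
    ims.append(cv2.resize(im[100:300,220:420] if n=="wrist" else im[80:230,270:420],(400,400)))
cv2.imwrite("pics/h2.png",cv2.hconcat(ims))
```

```text
[448.00103214 -52.22272301 127.11900516] [-3.14119765  0.00368381 -0.12002231] [-1.67856928e-01  1.24568700e-01  2.26353369e+00  3.17965227e-04
  7.57188767e-01  1.52273094e+00] [ 1.14902318 -2.93746271  1.67443644]
saw x -0.8194724398500052
```

View pics/h2.png

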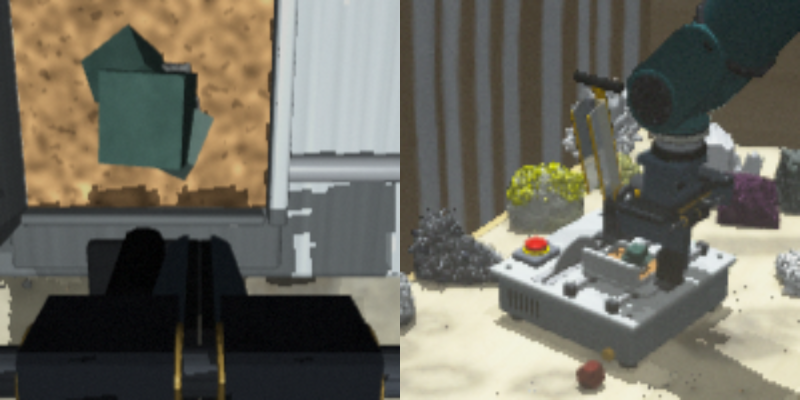

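The carriage rides along with 2.9 N on the fingers and the stone steady on the mat. I continue slowly until the force rises at the stop.

Call:
apply_moves([
  [0,0,0,0,-0.002,0,1],
  [0,0,0,0,-0.004,0,1],
  [0,0,0,0,-0.006,0,1],
  [0,0,0,0,-0.008,0,1],
  [0,0,0,0,-0.01,0,1],
  [0,0,0,0,-0.012,0,1],
  [0,0,0,0,-0.014,0,1],
  [0,0,0,0,-0.015,0,1],
])

```text
clock: 14.77
tool_pos: [449.5, -37.5, 127.1]
ee_rot: [-3.141, 0.004, -0.12]
force: [-1.8, -2.3, -1.6]
finger_gap: 0.2
```

Call:
apply_moves([
  [0,0,0,0,-0.001,0,1],
  [0,0,0,0,-0.002,0,1],
  [0,0,0,0,-0.003,0,1],
  [0,0,0,0,-0.004,0,1],
  [0,0,0,0,-0.005,0,1],
  [0,0,0,0,-0.006,0,1],
  [0,0,0,0,-0.007,0,1],
  [0,0,0,0,-0.007,0,1],
])

```text
clock: 15.43
tool_pos: [450.1, -33.8, 127.2]
ee_rot: [3.136, 0.004, -0.117]
force: [-8.6, -50.4, -0.1]
finger_gap: 0.5
```

The force jumped to 50 N, so the carriage is against its stop. I ease off, back away and lift.

Call:
apply_moves([
  [0,0,0,0,0.002,0,1],
  [0,0,0,0,0.002,0,1],
  [0,0,0,0,0.003,0,1],
  [0,0,0,0,0.008,0,1],
  [0,0,0,0,0.018,0,1],
  [0,0,0,0,0.024,0,1],
  [0,0,0,0,0.026,-0.01,1],
  [0,0,0,0,0.026,-0.035,1],
])

```text
clock: 16.1
tool_pos: [445.8, -57.1, 160.8]
ee_rot: [-3.141, 0.008, -0.121]
force: [-0.1, 0.2, -0.5]
finger_gap: 0.7
```

Call:
apply_moves([
  [0,0,0,0,0,-0.03,1],
  [0,0,0,0,0,-0.06,1],
  [0,0,0,0,0,-0.09,1],
  [0,0,0,0,0,-0.12,1],
  [0,0,0,0,0,-0.14,1],
  [0,0,0,0,0,-0.15,1],
  [0,0,0,0,0,-0.15,1],
  [0,0,0,0,0,-0.15,1],
])

```text
clock: 16.77
tool_pos: [447.9, -56.8, 311.8]
ee_rot: [-3.141, 0.004, -0.12]
force: [-0.1, -0.5, -1.3]
finger_gap: 0.7
```

Run:
```python
from h import *
from plant import sensors,read_camera,nets
import cv2
st=sensors.state();print(st["clock"],st["tool_pos"],st["force"],st["joint_velocities"].round(3))
c=np.array([np.cos(s[2]),np.sin(s[2])])
ims=[]
for n in ["wrist","scene","side"]:
    p=read_camera(n); im=p["img"][:,:,::-1]
    if n=="wrist": cv2.imwrite("pics/i_w.png",im)
    else: ims.append(cv2.resize(im[80:230,270:420] if n=="scene" else im[120:320,250:450],(400,400)))
    for k,z in [("paddle",162),("carriage_mat",113),("rough_stone",113),("garnet",20),("guard_bar",358),("stop_top",118)]:
        for q in nets.spot_point(p,k)[:1]:
            X=onplane(p,q["location"][::-1],z); d=X[:2]-s[:2]; print(n,k,round(q["conf"],2),"saw",(c@d).round(1),(-c[1]*d[0]+c[0]*d[1]).round(1))
cv2.imwrite("pics/i2.png",cv2.hconcat(ims))
```

```text
16.7667 [447.85812782 -56.8336166  311.77324238] [-0.08310905 -0.53360905 -1.2905023 ] [ 0.001  0.024  0.022  0.    -0.007  0.001]
wrist paddle 0.91 saw -38.2 -132.1
wrist carriage_mat 0.92 saw -36.0 -65.0
wrist rough_stone 0.76 saw -30.2 -67.4
wrist garnet 0.74 saw -159.5 -106.9
wrist guard_bar 0.24 saw -3.8 -22.3
wrist stop_top 0.29 saw 98.1 44.5
scene paddle 0.89 saw -34.0 -122.7
scene carriage_mat 0.72 saw -34.5 -57.4
scene rough_stone 0.72 saw -98.0 -26.4
scene garnet 0.51 saw -177.3 -120.4
scene guard_bar 0.72 saw 38.5 37.0
scene stop_top 0.3 saw -574.1 -261.7
side paddle 0.71 saw -27.3 -137.6
side carriage_mat 0.79 saw -34.1 -54.2
side guard_bar 0.67 saw 30.1 35.5
side stop_top 0.35 saw -39.8 84.6
```

View pics/i_w.png

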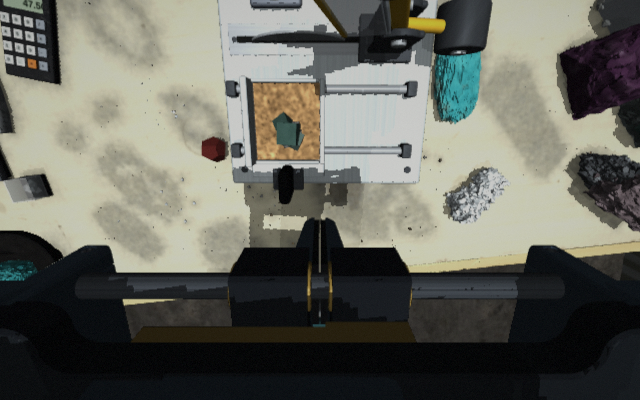

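View pics/i2.png

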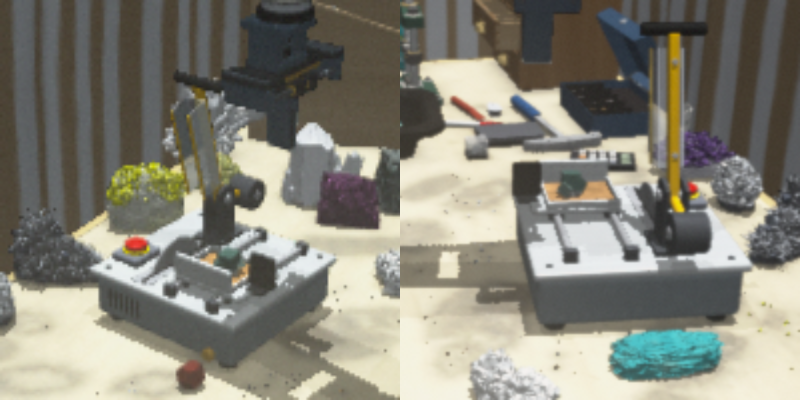

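The carriage is against the front rail ends at (236,88)/(236,150), the stone lies mid-mat at (287,130), the guard is raised, and the arm is clear. Handing in.

```bash
python3 -c "
from plant import r
print(r.close_job())"
```

```text
the job is handed in; nothing more can be done
None
```

I did all three steps in order and handed the job in at about 17 s. No verdict was reported, so the results below come from my own checks.

- **Stop button:** I pressed it with the shut fingertips until the force rose to 34 N at a tip height of 117.5 mm. Its fully-down height is 118 mm.
- **Guard:** I pushed the bar up from below with the tool tilted 45°, to about 0.95 rad, and it swung on by itself. In the last pictures the bar was within about 7 mm of its fully raised position, and it had stayed there since the lift.
- **Carriage:** I pushed the paddle until the force jumped to 50 N at the front stop. The paddle and mat had moved about 80 mm towards the front, and the carriage sat against the front rail ends.
- **Fluorite and surroundings:** The stone lay in the middle of the mat throughout, and the garnet and the other loose things looked unmoved. The arm was clear, with about 1 N showing on the force sensor.

Some network point reports disagreed in the last look. The scene camera's fluorite, and the stop button in the scene and wrist views, were false detections (about 0.3 confidence for the button, but 0.7 for the fluorite). I discounted them against the pictures.

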